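# Sweep the draughtsmen into the games case drawer

### The arm

A 6-joint arm with a two-finger parallel gripper is mounted at the origin on the work surface. World frame = base frame: x ahead of the robot, y to its left, z up, the work surface at z = 0. Lengths are in m, angles in rad, forces in N, time in s.
With the tool pointing down it reaches from about 0.3 to 0.875 m from the base axis. Payload 6.4 kg.
Tool frame: the origin (TCP) lies midway between the tips of the shut fingers; the grasp point (between the pads) lies 19 mm behind it; z points along the fingers, y is the line along which they close (so a half turn about z gives the same grasp; the last joint's range is limited). The gripper opens to 85 mm and grips with 20 to 120 N. Pads are 22 mm wide; open, the fingers measure 114 mm over their backs; the gripper's body (76 mm by 85 mm) begins 54 mm behind the grasp point. The pads swing forward as they close: fully open they stand 13 mm farther back than shut.
Start: joints at [0.946, 0.181, 1.607, -0, 1.354, -0.206], TCP at [0.234, 0.525, 0.231] pointing down, gripper open.
Joint ranges: [-2.99, 2.99], [-0.89, 2.07], [0.3, 2.58], [-1.14, 4.28], [0, 2.63], [-3.12, 3.12]. Speed limits (rad/s): [2.57, 2.57, 3.01, 3.14, 3.14, 3.14].

### API

Orientations are given as a unit quaternion [w, x, y, z].
In Python, from bench import get_obs, camera, hand_in gives the robot as it stands.
- The arm moves only by the tool carry_out, never from a script. Its argument "plan" is a list that holds one entry, the list of rows, each a list of 7 numbers: the shift along the world's x, y, z in m, then the turn, a rotation vector about the world's x, y, z in rad, then the opening, from 0 (shut) to 1 (fully open). In form: [[[x, y, z, rx, ry, rz, hand], ...]]. A call has exactly 5 rows; each row is the pose to reach, as a shift and turn from the pose commanded when the call began; what a row does not reach only later rows make up. A row lasts 1/12 s, in which the tool goes at most 41.7 mm and 7.16 degrees, less where a joint would pass 70% of its speed; a pose out of reach is approached as far as the arm can. A call with a gripper value outside its range is refused whole. The fingers move at their own pace and stop on an object; the grip force is fixed at half the most. Time passes only in rows, so rows that repeat a pose let the fingers close, or fill a call up. It gives the time, the measured TCP pose, the force, the opening and the grip force at its end, in the units of the state.
- get_obs(): the state, without advancing time (a new reading comes with each control period).
- camera(name): name is "side" or "top"; returns a dict with "pixels" (400x640x3 uint8, red, green, blue), "z_map" (400x640 float32, m along the optical axis (not along the pixel's ray), 0 where there is no reading), "camera_matrix" (3x3 intrinsics, pixels), "cam_to_world" (4x4, takes a point from camera to world coordinates). Camera axes: x right, y up, looking along -z (the intrinsics and any distortion apply to the point x, -y, -z); pixel columns grow to the right and rows downward; lengths in m; the calibration is good to about 2 mm. A picture is of the moment at which its call begins.
- hand_in(): hands the job in; it is judged then, once.
The state is a dict: "time_s": time; "q": joint angles; "dq": joint speeds; "joint_efforts": joint torques, N m; "eef_pos": TCP position; "eef_rot": TCP orientation; "wrist_force": force on the tool from outside, world axes, zero at the start; "torque": the same for the moment, N m; "opening": opening from 0.0 (shut) to 1.0 (fully open); "grasp_force": force on a finger pad.
Only numpy, scipy, OpenCV 4.12 (cv2) and the standard library are available. Lean on these libraries where they do the work, as an engineer would, in place of code of your own. Each camera call takes 0.05 s, during which the arm holds its last target. There are 200 camera calls.

### The job

The game is over: with closed fingers sweep the four draughtsmen across the board and over its edge into the open drawer of the games case, sliding them, without picking any of them up. Then push the drawer fully shut with the fingers. Leave the mug on the board and everything else on the table where it stands.

Things in the scene. Friction and masses are not known exactly. Their poses are not given: they have to be found in the camera images.
- case: wooden games case, a square box 300 x 300 mm and 60 mm high with a chequered board as its flat, rimless top; it does not move. Origin: centre of its underside on the table. x runs along the drawer's width, -y points out of the side where the drawer opens, z up. The board top is at z = 60 mm
- board_edge (a point): middle of the board's top edge above the drawer (z = 60 mm), 150 mm from the case's centre along the case's -y; axes as the case's
- drawer (a joint): how far the case's drawer is pulled out, in m: 0 is fully shut (its front then stands 3 mm proud of the case's side), 0.13 fully out. It slides along the case's -y to open, with about 1 N of friction, and stays where it is left
- drawer_in (a point): point on the drawer's inner floor (12 mm above the table), midway across; moves with the drawer, axes as the case's. Inside, the drawer reaches 130 mm to either side along x, 51 mm towards -y (the front panel) and 139 mm towards +y (partly under the board). Side walls reach 37 mm, the front panel (274 mm wide, 12 mm thick) 47 mm above the table
- drawer_knob (a point): middle of the outer end of the drawer's round brass knob (22 mm across), 27 mm above the table, 20 mm out from the middle of the front panel's outer face; moves with the drawer; axes as the case's, so pushing along +y shuts the drawer
- man1: draughtsman: flat round disc 28 mm across, 10 mm thick, lying on the board; origin: centre of its underside. Two are off-white and two black; 10 to 18 g
- man2: draughtsman, as man1 (black)
- man3: draughtsman, as man1
- man4: draughtsman, as man1 (black)
- mug: handleless earthenware mug, 74 mm across the rim, 68 mm tall, standing on the board towards the side away from the drawer; origin: centre of its underside. To be left alone
- candle: lidded glass jar, 68 mm across, 75 mm tall, on the table near the drawer; origin: centre of its underside. To be left alone
- pen: pen 135 mm long lying on the open notebook; origin: on its underside near mid-length. To be left alone
- keys: bunch of keys on a ring, about 100 mm long, flat on the table; origin: underside at the ring's centre. To be left alone
- remote: remote control 165 x 42 x 17 mm lying on the table; origin: centre of its underside. To be left alone
- clock: wooden games clock with two dials, 55 x 170 x 85 mm, standing beside the board, away from the drawer; origin: centre of its underside. To be left alone

How it is judged:
By the outcome, as a careful person would: the job done as asked, in the order asked, and still so for the second after the job is handed in, with the robot touching nothing.
It also fails if it takes over 59 s, if anything falls off the work surface, if the arm or the gripper's body presses on something with over 40 N, if the wrist force passes 120 N, or if a joint passes its speed limit or range.

## Working session

There is one attempt and no reset: what is moved stays moved. The work goes in short steps, Python scripts to look and compute and a tool call to move; the robot and the scene stay as the last step left them, time stands still between calls to the robot, and variables do not carry over. Pictures are saved under pics/ and viewed, at most 10 in all, crops included, and the job is handed in when it is done.

Besides the shell and the picture viewer there is one more tool, called after "Emit:" in YAML: its name, and indented under it one key for each argument. carry_out: Moves the arm, as the interface text tells. Its arguments: {"type":"object","properties":{"plan":{"type":"array","items":{"type":"array","items":{"type":"array","items":{"type":"number"}}}}},"required":["plan"]}

```bash
mkdir -p pics; ls; cat > h.py <<'E'
import numpy as np, cv2
from bench import get_obs, camera
def pts(c):
    z=c["z_map"];K=np.array(c["camera_matrix"]);T=np.array(c["cam_to_world"])
    v,u=np.mgrid[0:z.shape[0],0:z.shape[1]]
    x=(u-K[0,2])/K[0,0]*z; y=(v-K[1,2])/K[1,1]*z
    P=np.stack([x,-y,-z],-1)@T[:3,:3].T+T[:3,3]
    P[z==0]=np.nan
    return P
def save(c,n): cv2.imwrite("pics/"+n,c["pixels"][...,::-1])
E
python3 - <<'E'
from h import *
for n in("top","side"):
    c=camera(n);save(c,n+"0.png");np.savez(n+"0.npz",**{k:c[k] for k in c if k in("pixels","z_map","camera_matrix","cam_to_world")})
    print(n,[k for k in c],np.round(c["cam_to_world"],3).tolist())
o=get_obs();print(o["time_s"],o["eef_pos"],o["eef_rot"],o["opening"])
E
```

```text
pics
top ['pixels', 'z_map', 'camera_matrix', 'cam_to_world'] [[-0.022, 0.986, -0.166, 0.293], [-1.0, -0.019, 0.02, -0.006], [0.016, 0.167, 0.986, 1.287], [0.0, 0.0, 0.0, 1.0]]
side ['pixels', 'z_map', 'camera_matrix', 'cam_to_world'] [[0.842, 0.389, -0.373, -0.002], [-0.539, 0.582, -0.609, -0.859], [-0.02, 0.714, 0.7, 1.005], [0.0, 0.0, 0.0, 1.0]]
0.1 [0.23350354 0.52491265 0.23046795] [-3.37034470e-04  2.07859136e-01  9.78158441e-01 -7.28015517e-04] 0.9984024171419432
```

View pics/top0.png

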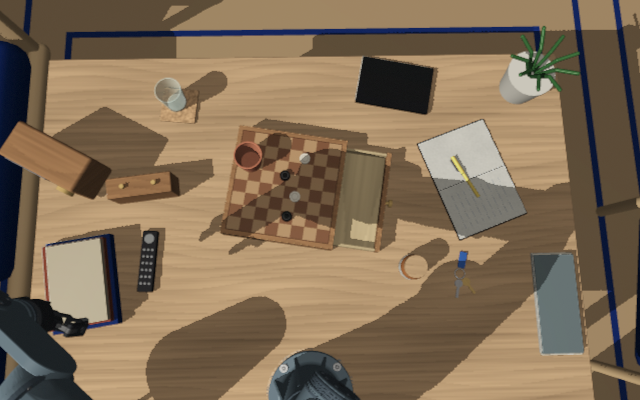

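View pics/side0.png

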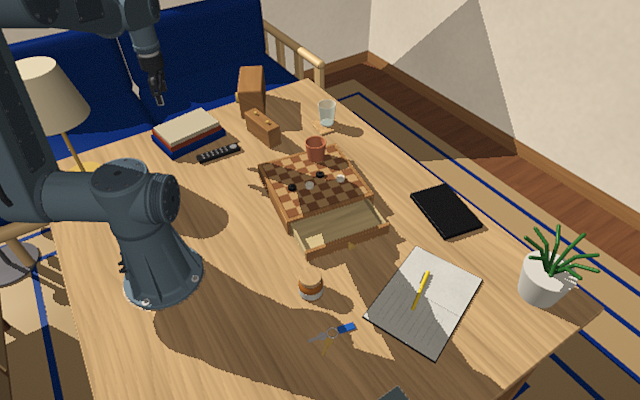

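The top view shows the case centred near (285,187), with the drawer open towards image right (world −y). The men are at about (304,158), (285,175), (295,196) and (287,216), the mug at (248,156) and the candle at (413,266). Next I'll measure these.

```bash
cat > m.py <<'E'
from h import *
c=dict(np.load("top0.npz"));P=pts(c);Z=P[...,2];img=c["pixels"]
roi=np.zeros(Z.shape,bool);roi[110:265,205:400]=1
m=(roi&(Z>.052)&(Z<.066))
n,l,s,_=cv2.connectedComponentsWithStats(m.astype(np.uint8));k=1+np.argmax(s[1:,4]);b=P[l==k]
r=cv2.minAreaRect((b[:,:2]*1000).astype(np.float32));print("board",r,cv2.boxPoints(r).tolist(),np.median(b[:,2]))
for name,(u,v),rad in [("w1",(304,158),9),("b2",(285,175),9),("w3",(295,196),9),("b4",(287,216),9)]:
    yy,xx=np.mgrid[0:400,0:640];mm=((xx-u)**2+(yy-v)**2<rad**2)&(Z>np.median(b[:,2])+.0055)
    q=P[mm];print(name,mm.sum(),q.mean(0).round(4),(q.min(0)+q.max(0)).round(4)/2)
for name,(u0,u1,v0,v1),zl in [("mug",(232,268,138,174),.1),("candle",(395,435,248,285),.04)]:
    q=P[v0:v1,u0:u1].reshape(-1,3);q=q[q[:,2]>zl];print(name,len(q),q.min(0).round(3),q.max(0).round(3))
m2=np.zeros(Z.shape,bool);m2[130:262,340:400]=1
f=P[m2&(Z>.042)&(Z<.053)];f=f[f[:,1]<.9];print(len(f));
r=cv2.minAreaRect((f[:,:2]*1000).astype(np.float32));print("frontetc",r,cv2.boxPoints(r).tolist())
big=cv2.resize(img[110:270,200:430,::-1],None,fx=3.4,fy=3.4,interpolation=cv2.INTER_CUBIC);cv2.imwrite("pics/crop0.png",big)
E
python3 m.py
```

```text
board ((547.3046875, 57.082618713378906), (300.66632080078125, 301.05731201171875), 80.30195617675781) [[373.6026916503906, -65.7447509765625], [670.3577270507812, -116.45957946777344], [721.0067138671875, 179.9099884033203], [424.25164794921875, 230.62481689453125]] 0.06056965449076257
w1 81 [0.6187 0.0028 0.0708] [0.61795 0.0043  0.0712 ]
b2 86 [0.5737 0.056  0.0708] [0.57845 0.0558  0.0717 ]
w3 86 [0.515  0.0306 0.0708] [0.51505 0.03    0.0709 ]
b4 89 [0.4636 0.0524 0.0708] [0.4676  0.04915 0.07185]
mug 295 [0.579 0.111 0.1  ] [0.652 0.183 0.135]
candle 534 [ 0.292 -0.31   0.04 ] [ 0.358 -0.248  0.081]
462
frontetc ((510.5989074707031, -163.62391662597656), (129.35386657714844, 281.92529296875), 84.90582275390625) [[364.4501953125, -215.52886962890625], [645.2619018554688, -240.5618896484375], [656.7476196289062, -111.71896362304688], [375.9359130859375, -86.68594360351562]]
```

View pics/crop0.png

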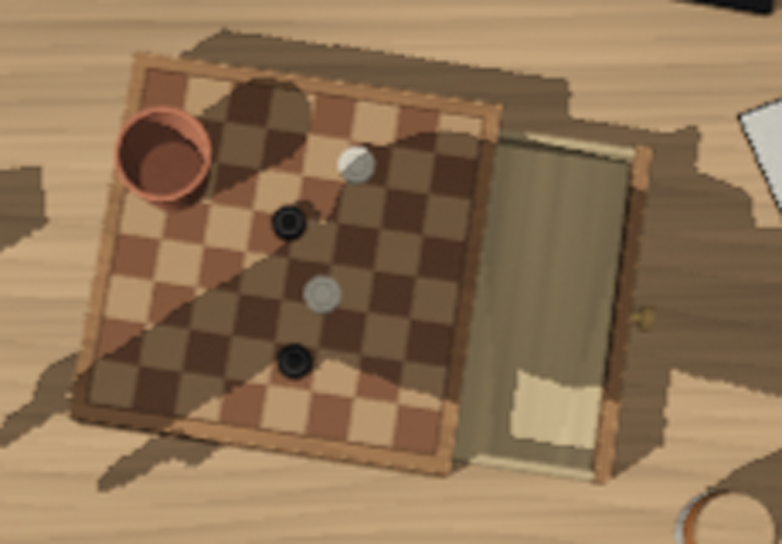

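The men sit about 54 mm apart across the drawer, so I'll make one straight stroke for each along the case's −y. First I shut the fingers and turn to the case's axes, moving behind the black man at the −x end.

Emit:
carry_out:
  plan:
    - [[0.016,-0.029,-0.002,0,0,-0.088,0],[0.032,-0.058,-0.004,0,0,-0.176,0],[0.048,-0.087,-0.006,0,0,-0.264,0],[0.064,-0.116,-0.008,0,0,-0.352,0],[0.079,-0.145,-0.01,0,0,-0.44,0]]

```text
time_s: 0.52
eef_pos: [0.313, 0.3788, 0.2208]
eef_rot: [-0.0, 0.418, 0.908, -0.0]
wrist_force: [0.8, -0.5, 0.1]
opening: 0.298
grasp_force: 0.0
```

Emit:
carry_out:
  plan:
    - [[0.016,-0.029,-0.002,0,0,-0.088,0],[0.032,-0.058,-0.004,0,0,-0.176,0],[0.048,-0.087,-0.006,0,0,-0.264,0],[0.064,-0.116,-0.008,0,0,-0.352,0],[0.079,-0.145,-0.01,0,0,-0.44,0]]

```text
time_s: 0.93
eef_pos: [0.3921, 0.2338, 0.211]
eef_rot: [-0.0, 0.606, 0.795, -0.0]
wrist_force: [-0.4, 0.3, 0.2]
opening: 0.0
grasp_force: 0.0
```

Emit:
carry_out:
  plan:
    - [[0.016,-0.029,-0.002,0,0,-0.088,0],[0.032,-0.058,-0.004,0,0,-0.176,0],[0.048,-0.087,-0.006,0,0,-0.264,0],[0.064,-0.116,-0.008,0,0,-0.352,0],[0.079,-0.145,-0.01,0,0,-0.44,0]]

```text
time_s: 1.35
eef_pos: [0.4712, 0.0887, 0.201]
eef_rot: [-0.0, 0.765, 0.644, -0.0]
wrist_force: [0.4, -0.8, -0.7]
opening: -0.003
grasp_force: 0.0
```

```bash
cat >> h.py <<'E'
C=np.array([.5473,.0571]);X=np.array([.9857,-.1684]);Y=np.array([.1684,.9857])
def W(x,y): return C+x*X+y*Y
def case(p): d=np.asarray(p)[...,:2]-C; return np.stack([d@X,d@Y],-1)
def state():
    from scipy.spatial.transform import Rotation as R
    o=get_obs();p=o["eef_pos"];w,x,y,z=o["eef_rot"];M=R.from_quat([x,y,z,w]).as_matrix()
    print("t",round(o["time_s"],2),"tcp",np.round(p,4),"case",case(p).round(4),"yaw(toolY) deg",np.degrees(np.arctan2(M[1,1],M[0,1])).round(2),"z",M[:,2].round(3),"F",np.round(o["wrist_force"],1),"open",round(o["opening"],2),"q",np.round(o["q"],2))
    return o
E
python3 - <<'E'
from h import *
o=state()
for n,x,y in [("b4",-.082,.018),("w3",-.027,.0),("b2",.022,.033),("w1",.079,-.009),("knob",0,-.33)]: print(n,W(x,y).round(4),(W(x,y)-o["eef_pos"][:2]).round(4))
c=dict(np.load("top0.npz"));P=pts(c);print("knob",P[200:207,385:394].reshape(-1,3)[:,2].max(), [(case(P[v,u]).round(3).tolist(),P[v,u,2].round(3)) for v in (203,204) for u in range(383,394)])
E
```

```text
t 1.35 tcp [0.4712 0.0887 0.201 ] case [-0.0804  0.0184] yaw(toolY) deg -9.88 z [-0.  0. -1.] F [ 0.4 -0.8 -0.7] open -0.0 q [-0.06 -0.01  1.87  0.    1.28  0.11]
b4 [0.4695 0.0887] [-0.0017 -0.0001]
w3 [0.5207 0.0616] [ 0.0495 -0.0271]
b2 [0.5745 0.0859] [ 0.1034 -0.0028]
w1 [0.6237 0.0349] [ 0.1525 -0.0538]
knob [ 0.4917 -0.2682] [ 0.0205 -0.3569]
knob nan [([-0.006, -0.269], np.float64(0.051)), ([-0.005, -0.272], np.float64(0.048)), ([-0.005, -0.274], np.float64(0.051)), ([-0.001, -0.279], np.float64(0.031)), ([-0.0, -0.282], np.float64(0.03)), ([-0.0, -0.285], np.float64(0.032)), ([-0.001, -0.287], np.float64(0.036)), ([-0.001, -0.289], np.float64(0.04)), ([-0.001, -0.292], np.float64(0.04)), ([0.0, -0.295], np.float64(0.038)), ([0.008, -0.303], np.float64(0.0)), ([-0.008, -0.269], np.float64(0.047)), ([-0.007, -0.272], np.float64(0.046)), ([-0.007, -0.275], np.float64(0.044)), ([-0.004, -0.28], np.float64(0.03)), ([-0.004, -0.282], np.float64(0.033)), ([-0.003, -0.285], np.float64(0.031)), ([-0.004, -0.287], np.float64(0.039)), ([-0.005, -0.289], np.float64(0.044)), ([-0.003, -0.292], np.float64(0.04)), ([-0.002, -0.295], np.float64(0.036)), ([0.004, -0.303], np.float64(0.003))]
```

Emit:
carry_out:
  plan:
    - [[-0.001,0,-0.04,0,0,0,0],[-0.001,0,-0.08,0,0,0,0],[-0.001,0,-0.115,0,0,0,0],[-0.001,0,-0.13,0,0,0,0],[-0.001,0,-0.1365,0,0,0,0]]

```text
time_s: 1.77
eef_pos: [0.4668, 0.0903, 0.0613]
eef_rot: [-0.002, 0.764, 0.645, -0.002]
wrist_force: [0.6, -0.5, -0.1]
opening: 0.003
grasp_force: 0.0
```

Emit:
carry_out:
  plan:
    - [[-0.001,-0.006,0,0,0,0,0],[-0.0025,-0.015,0,0,0,0,0],[-0.0045,-0.026,0,0,0,0,0],[-0.0065,-0.037,0,0,0,0,0],[-0.0085,-0.048,0,0,0,0,0]]

```text
time_s: 2.18
eef_pos: [0.4621, 0.0408, 0.0661]
eef_rot: [0.001, 0.764, 0.645, 0.001]
wrist_force: [0.7, -0.3, -0.1]
opening: 0.004
grasp_force: 0.1
```

Emit:
carry_out:
  plan:
    - [[-0.002,-0.011,0,0,0,0,0],[-0.004,-0.022,0,0,0,0,0],[-0.0055,-0.033,0,0,0,0,0],[-0.0075,-0.044,0,0,0,0,0],[-0.0095,-0.055,0,0,0,0,0]]

```text
time_s: 2.6
eef_pos: [0.452, -0.0144, 0.0657]
eef_rot: [0.001, 0.764, 0.645, 0.0]
wrist_force: [-0.1, 0.3, 0.3]
opening: -0.002
grasp_force: 0.1
```

```bash
python3 - <<'E'
from h import *
state();c=camera("side");cv2.imwrite("pics/s1.png",cv2.resize(c["pixels"][130:270,230:410,::-1],None,fx=4,fy=4))
E
```

```text
t 2.6 tcp [ 0.452  -0.0144  0.0657] case [-0.0819 -0.0865] yaw(toolY) deg -9.67 z [ 0.002 -0.001 -1.   ] F [-0.1  0.3  0.3] open -0.0 q [-0.3   0.14  2.03 -0.    0.96 -0.13]
```

View pics/s1.png

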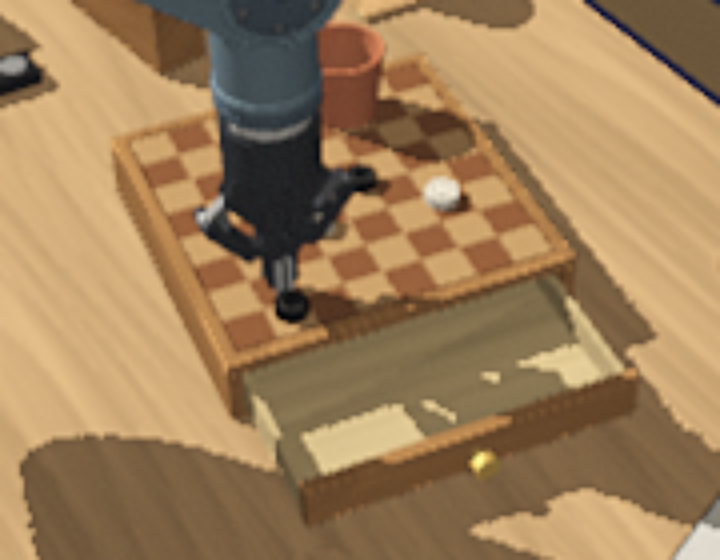

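Emit:
carry_out:
  plan:
    - [[-0.002,-0.0125,0,0,0,0,0],[-0.0045,-0.025,0,0,0,0,0],[-0.0065,-0.0375,0,0,0,0,0],[-0.0085,-0.05,0,0,0,0,0],[-0.0107,-0.0625,0,0,0,0,0]]

```text
time_s: 3.07
eef_pos: [0.4412, -0.0764, 0.0655]
eef_rot: [0.001, 0.764, 0.645, 0.0]
wrist_force: [0.7, -0.5, -0.2]
opening: -0.003
grasp_force: 0.0
```

Emit:
carry_out:
  plan:
    - [[0,0,0.02,0,0,0,0],[0.01,0.017,0.04,0,0,0,0],[0.032,0.053,0.04,0,0,0,0],[0.055,0.093,0.04,0,0,0,0],[0.074,0.128,0.04,0,0,0,0]]

```text
time_s: 3.48
eef_pos: [0.5152, 0.0505, 0.1064]
eef_rot: [0.001, 0.765, 0.644, 0.001]
wrist_force: [0.6, -0.3, -0.3]
opening: -0.003
grasp_force: 0.0
```

```bash
python3 - <<'E'
from h import *
o=state();print((W(-.027,.002)-o["eef_pos"][:2]).round(4))
c=camera("side");P=pts(c);cs=case(P);m=(cs[...,0]>-.13)&(cs[...,0]<.13)&(cs[...,1]<-.155)&(cs[...,1]>-.255)&(P[...,2]>.017)&(P[...,2]<.04)
n,l,s,_=cv2.connectedComponentsWithStats(m.astype(np.uint8))
for k in range(1,n):
    if s[k,4]>6: print(s[k,4],cs[l==k].mean(0).round(3),P[l==k][:,2].max().round(3))
cv2.imwrite("pics/s2.png",cv2.resize(c["pixels"][130:270,230:410,::-1],None,fx=4,fy=4))
E
```

```text
t 3.48 tcp [0.5152 0.0505 0.1064] case [-0.0305 -0.0119] yaw(toolY) deg -9.77 z [ 0.003 -0.    -1.   ] F [ 0.6 -0.3 -0.3] open -0.0 q [-0.13  0.2   1.86 -0.    1.08  0.04]
[0.0058 0.0131]
37 [ 0.129 -0.192] 0.039
8 [ 0.129 -0.233] 0.039
60 [-0.083 -0.176] 0.027
```

View pics/s2.png

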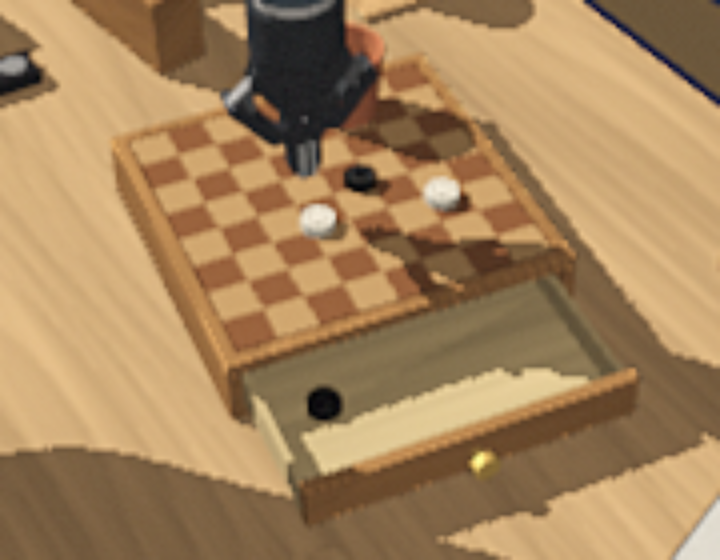

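The first man lies flat in the drawer at crop (323,403), and the other three are untouched. Next is the off-white man at crop (318,220).

Emit:
carry_out:
  plan:
    - [[0.006,0.0155,-0.002,0,0,0,0],[0.006,0.0155,-0.02,0,0,0,0],[0.006,0.0155,-0.033,0,0,0,0],[0.006,0.0155,-0.04,0,0,0,0],[0.006,0.0155,-0.04,0,0,0,0]]

```text
time_s: 3.95
eef_pos: [0.5183, 0.0653, 0.0636]
eef_rot: [-0.001, 0.764, 0.645, -0.001]
wrist_force: [0.6, -0.2, -0.5]
opening: 0.001
grasp_force: 0.0
```

Emit:
carry_out:
  plan:
    - [[-0.001,-0.006,0,0,0,0,0],[-0.0025,-0.015,0,0,0,0,0],[-0.0045,-0.026,0,0,0,0,0],[-0.0065,-0.037,0,0,0,0,0],[-0.0085,-0.048,0,0,0,0,0]]

```text
time_s: 4.37
eef_pos: [0.5112, 0.0159, 0.0654]
eef_rot: [0.0, 0.764, 0.645, 0.0]
wrist_force: [0.8, -0.8, 0.1]
opening: 0.001
grasp_force: 0.1
```

Emit:
carry_out:
  plan:
    - [[-0.002,-0.011,0,0,0,0,0],[-0.004,-0.022,0,0,0,0,0],[-0.0055,-0.033,0,0,0,0,0],[-0.0075,-0.044,0,0,0,0,0],[-0.0095,-0.055,0,0,0,0,0]]

```text
time_s: 4.78
eef_pos: [0.5014, -0.0387, 0.0648]
eef_rot: [0.0, 0.764, 0.645, -0.0]
wrist_force: [0.4, 0.2, -0.2]
opening: -0.001
grasp_force: 0.1
```

Emit:
carry_out:
  plan:
    - [[-0.002,-0.011,0,0,0,0,0],[-0.004,-0.022,0,0,0,0,0],[-0.0055,-0.033,0,0,0,0,0],[-0.0075,-0.043,0,0,0,0,0],[-0.0087,-0.051,0,0,0,0,0]]

```text
time_s: 5.2
eef_pos: [0.4927, -0.0897, 0.0648]
eef_rot: [0.0, 0.764, 0.645, -0.0]
wrist_force: [-0.6, -0.4, -0.0]
opening: 0.001
grasp_force: 0.0
```

```bash
python3 - <<'E'
from h import *
o=state();print((W(.021,.035)-o["eef_pos"][:2]).round(4),(W(.079,-.007)-W(.021,-.15)).round(4))
E
```

```text
t 5.2 tcp [ 0.4927 -0.0897  0.0648] case [-0.0291 -0.1539] yaw(toolY) deg -9.65 z [-0. -0. -1.] F [-0.6 -0.4 -0. ] open 0.0 q [-0.42  0.24  1.91 -0.    0.99 -0.25]
[0.0812 0.1777] [0.0813 0.1312]
```

Emit:
carry_out:
  plan:
    - [[0,0,0.02,0,0,0,0],[0.01,0.022,0.04,0,0,0,0],[0.026,0.057,0.04,0,0,0,0],[0.042,0.092,0.04,0,0,0,0],[0.058,0.127,0.04,0,0,0,0]]

```text
time_s: 5.62
eef_pos: [0.5518, 0.0393, 0.1055]
eef_rot: [0.0, 0.764, 0.645, 0.0]
wrist_force: [0.9, -0.4, -0.1]
opening: 0.002
grasp_force: 0.0
```

Emit:
carry_out:
  plan:
    - [[0.014,0.031,0,0,0,0,0],[0.023,0.051,0,0,0,0,0],[0.023,0.051,-0.02,0,0,0,0],[0.023,0.051,-0.033,0,0,0,0],[0.023,0.051,-0.04,0,0,0,0]]

```text
time_s: 6.03
eef_pos: [0.5721, 0.0895, 0.0623]
eef_rot: [-0.001, 0.764, 0.646, -0.002]
wrist_force: [-0.7, -0.3, -0.9]
opening: 0.0
grasp_force: 0.0
```

```bash
python3 - <<'E'
from h import *
o=state()
c=camera("side");P=pts(c);cs=case(P);m=(cs[...,0]>-.127)&(cs[...,0]<.127)&(cs[...,1]<-.155)&(cs[...,1]>-.255)&(P[...,2]>.017)&(P[...,2]<.04)
n,l,s,_=cv2.connectedComponentsWithStats(m.astype(np.uint8))
for k in range(1,n):
    if s[k,4]>6: print(s[k,4],cs[l==k].mean(0).round(3),P[l==k][:,2].max().round(3))
cv2.imwrite("pics/s3.png",cv2.resize(c["pixels"][130:270,230:410,::-1],None,fx=4,fy=4))
E
```

```text
t 6.03 tcp [0.5721 0.0895 0.0623] case [0.019  0.0361] yaw(toolY) deg -9.59 z [-0.004  0.    -1.   ] F [-0.7 -0.3 -0.9] open 0.0 q [-0.05  0.4   1.71 -0.    1.04  0.12]
57 [-0.029 -0.176] 0.028
59 [-0.083 -0.176] 0.027
```

View pics/s3.png

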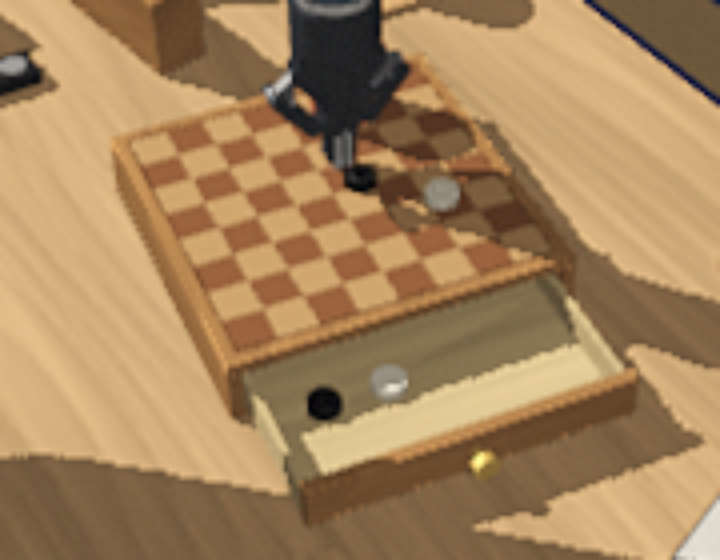

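Two men are in the drawer. The fingers now stand behind the black man at crop (360,178), clear of the mug.

Emit:
carry_out:
  plan:
    - [[0.002,-0.006,0,0,0,0,0],[0.0005,-0.015,0,0,0,0,0],[-0.0015,-0.026,0,0,0,0,0],[-0.0035,-0.037,0,0,0,0,0],[-0.0055,-0.048,0,0,0,0,0]]

```text
time_s: 6.5
eef_pos: [0.5685, 0.0396, 0.0655]
eef_rot: [0.0, 0.764, 0.645, 0.0]
wrist_force: [-0.5, -0.4, -0.8]
opening: -0.001
grasp_force: 0.1
```

Emit:
carry_out:
  plan:
    - [[-0.002,-0.011,0,0,0,0,0],[-0.004,-0.022,0,0,0,0,0],[-0.0055,-0.033,0,0,0,0,0],[-0.0075,-0.044,0,0,0,0,0],[-0.0095,-0.055,0,0,0,0,0]]

```text
time_s: 6.92
eef_pos: [0.5587, -0.0146, 0.0649]
eef_rot: [0.0, 0.764, 0.645, 0.0]
wrist_force: [0.5, -0.5, 0.2]
opening: -0.0
grasp_force: 0.1
```

Emit:
carry_out:
  plan:
    - [[-0.002,-0.011,0,0,0,0,0],[-0.004,-0.022,0,0,0,0,0],[-0.0055,-0.033,0,0,0,0,0],[-0.0075,-0.044,0,0,0,0,0],[-0.0095,-0.055,0,0,0,0,0]]

```text
time_s: 7.33
eef_pos: [0.5492, -0.0695, 0.0648]
eef_rot: [-0.0, 0.764, 0.645, 0.0]
wrist_force: [0.9, 0.3, 0.5]
opening: 0.001
grasp_force: 0.1
```

Emit:
carry_out:
  plan:
    - [[-0.002,-0.01,0,0,0,0,0],[-0.0035,-0.02,0,0,0,0,0],[-0.0045,-0.027,0,0,0,0,0],[-0.0045,-0.027,0.02,0,0,0,0],[-0.0045,-0.027,0.04,0,0,0,0]]

```text
time_s: 7.75
eef_pos: [0.5436, -0.0958, 0.1039]
eef_rot: [-0.002, 0.764, 0.645, -0.001]
wrist_force: [0.6, -0.2, -0.7]
opening: 0.001
grasp_force: 0.0
```

```bash
cat > look.py <<'E'
import sys
from h import *
o=state();print("to w1",(W(.079,-.004)-o["eef_pos"][:2]).round(4))
c=camera("side");P=pts(c);cs=case(P);m=(cs[...,0]>-.127)&(cs[...,0]<.127)&(cs[...,1]<-.155)&(cs[...,1]>-.255)&(P[...,2]>.017)&(P[...,2]<.04)
n,l,s,_=cv2.connectedComponentsWithStats(m.astype(np.uint8))
for k in range(1,n):
    if s[k,4]>6: print(s[k,4],cs[l==k].mean(0).round(3),P[l==k][:,2].max().round(3))
cv2.imwrite("pics/"+sys.argv[1],cv2.resize(c["pixels"][130:270,230:410,::-1],None,fx=4,fy=4))
E
python3 look.py s4.png
```

```text
t 7.75 tcp [ 0.5436 -0.0958  0.1039] case [ 0.0221 -0.1514] yaw(toolY) deg -9.68 z [-0.003  0.001 -1.   ] F [ 0.6 -0.2 -0.7] open 0.0 q [-0.39  0.28  1.76  0.    1.1  -0.22]
to w1 [0.0809 0.1357]
53 [ 0.025 -0.174] 0.027
57 [-0.029 -0.176] 0.027
63 [-0.084 -0.176] 0.031
```

Emit:
carry_out:
  plan:
    - [[0.014,0.024,0,0,0,0,0],[0.033,0.055,0,0,0,0,0],[0.052,0.087,0,0,0,0,0],[0.069,0.116,0,0,0,0,0],[0.081,0.136,0,0,0,0,0]]

```text
time_s: 8.22
eef_pos: [0.6271, 0.043, 0.1049]
eef_rot: [0.0, 0.764, 0.646, 0.001]
wrist_force: [0.9, -0.9, 0.1]
opening: 0.002
grasp_force: 0.0
```

Emit:
carry_out:
  plan:
    - [[0,0,-0.005,0,0,0,0],[0,0,-0.02,0,0,0,0],[0,0,-0.033,0,0,0,0],[0,0,-0.04,0,0,0,0],[0,0,-0.04,0,0,0,0]]

```text
time_s: 8.63
eef_pos: [0.6237, 0.0401, 0.062]
eef_rot: [-0.002, 0.764, 0.645, -0.002]
wrist_force: [-1.0, -0.5, 0.1]
opening: -0.002
grasp_force: 0.0
```

Emit:
carry_out:
  plan:
    - [[-0.001,-0.006,0,0,0,0,0],[-0.0025,-0.015,0,0,0,0,0],[-0.0045,-0.026,0,0,0,0,0],[-0.0065,-0.037,0,0,0,0,0],[-0.0085,-0.048,0,0,0,0,0]]

```text
time_s: 9.05
eef_pos: [0.6175, -0.0092, 0.0655]
eef_rot: [0.0, 0.764, 0.645, 0.0]
wrist_force: [0.7, 0.5, -0.1]
opening: 0.002
grasp_force: 0.1
```

Emit:
carry_out:
  plan:
    - [[-0.002,-0.011,0,0,0,0,0],[-0.004,-0.022,0,0,0,0,0],[-0.0055,-0.033,0,0,0,0,0],[-0.0075,-0.044,0,0,0,0,0],[-0.0095,-0.055,0,0,0,0,0]]

```text
time_s: 9.47
eef_pos: [0.6077, -0.0637, 0.0648]
eef_rot: [0.0, 0.764, 0.645, 0.0]
wrist_force: [-0.4, 0.0, -0.2]
opening: -0.002
grasp_force: 0.1
```

Emit:
carry_out:
  plan:
    - [[-0.002,-0.011,0,0,0,0,0],[-0.004,-0.022,0,0,0,0,0],[-0.0055,-0.033,0,0,0,0,0],[-0.0072,-0.042,0,0,0,0,0],[-0.0072,-0.042,0.02,0,0,0,0]]

```text
time_s: 9.88
eef_pos: [0.5976, -0.1057, 0.0811]
eef_rot: [-0.003, 0.764, 0.645, -0.002]
wrist_force: [-1.2, 0.5, -0.0]
opening: -0.004
grasp_force: 0.0
```

```bash
python3 look.py s5.png; python3 -c "
from h import *
print(W(0,-.335)-get_obs()['eef_pos'][:2], W(0,-.335))"
```

```text
t 9.88 tcp [ 0.5976 -0.1057  0.0811] case [ 0.077 -0.152] yaw(toolY) deg -9.72 z [-0.007  0.002 -1.   ] F [-1.2  0.5 -0. ] open -0.0 q [-0.37  0.42  1.63 -0.    1.1  -0.2 ]
to w1 [0.0269 0.1455]
58 [ 0.078 -0.175] 0.028
53 [ 0.025 -0.175] 0.029
60 [-0.03  -0.177] 0.027
60 [-0.084 -0.176] 0.027
[-0.11036089 -0.16704008] [ 0.490886  -0.2731095]
```

View pics/s5.png

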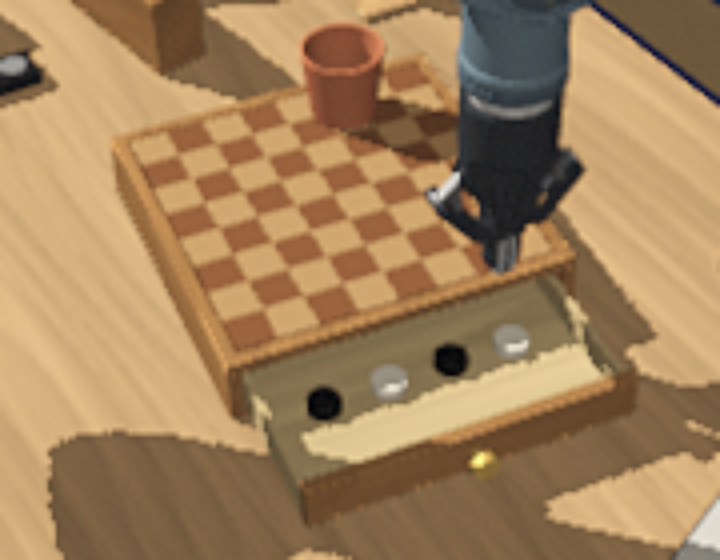

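All four men lie flat in the drawer, in a row from crop (323,403) to (512,340), and the mug hasn't moved. Next I go in front of the knob and push the drawer shut.

Emit:
carry_out:
  plan:
    - [[-0.015,-0.022,0.02,0,0,0,0],[-0.038,-0.057,0.03,0,0,0,0],[-0.06,-0.092,0.03,0,0,0,0],[-0.082,-0.125,0.03,0,0,0,0],[-0.1,-0.152,0.03,0,0,0,0]]

```text
time_s: 10.35
eef_pos: [0.4996, -0.2588, 0.1154]
eef_rot: [0.001, 0.764, 0.645, -0.0]
wrist_force: [0.3, -0.7, 0.1]
opening: 0.0
grasp_force: 0.0
```

Emit:
carry_out:
  plan:
    - [[-0.01,-0.015,0,0,0,0,0],[-0.01,-0.015,-0.03,0,0,0,0],[-0.01,-0.015,-0.06,0,0,0,0],[-0.01,-0.015,-0.082,0,0,0,0],[-0.01,-0.015,-0.092,0,0,0,0]]

```text
time_s: 10.77
eef_pos: [0.4889, -0.2704, 0.0197]
eef_rot: [-0.002, 0.764, 0.645, -0.0]
wrist_force: [-0.6, 0.8, -0.3]
opening: -0.004
grasp_force: 0.0
```

Emit:
carry_out:
  plan:
    - [[0,0,0,0,0,0,0],[0.001,0.006,0,0,0,0,0],[0.0025,0.015,0,0,0,0,0],[0.0045,0.026,0,0,0,0,0],[0.0065,0.037,0,0,0,0,0]]

```text
time_s: 11.18
eef_pos: [0.4985, -0.2341, 0.0244]
eef_rot: [0.002, 0.764, 0.645, 0.0]
wrist_force: [0.2, -2.0, 1.6]
opening: -0.0
grasp_force: 0.9
```

```bash
python3 -c "
from h import *
state()"
```

```text
t 11.18 tcp [ 0.4985 -0.2341  0.0244] case [ 0.0009 -0.2953] yaw(toolY) deg -9.6 z [ 0.002 -0.002 -1.   ] F [ 0.2 -2.   1.6] open -0.0 q [-0.65  0.4   1.8  -0.    0.94 -0.49]
```

Emit:
carry_out:
  plan:
    - [[0.0015,0.01,0,0,0,0,0],[0.0034,0.02,0,0,0,0,0],[0.005,0.03,0,0,0,0,0],[0.007,0.04,0,0,0,0,0],[0.0085,0.05,0,0,0,0,0]]

```text
time_s: 11.6
eef_pos: [0.5061, -0.1834, 0.0229]
eef_rot: [0.0, 0.764, 0.645, 0.0]
wrist_force: [0.8, -1.5, 0.5]
opening: -0.006
grasp_force: 0.8
```

Emit:
carry_out:
  plan:
    - [[0.0015,0.01,0,0,0,0,0],[0.0034,0.02,0,0,0,0,0],[0.005,0.03,0,0,0,0,0],[0.0065,0.038,0,0,0,0,0],[0.007,0.042,0,0,0,0,0]]

```text
time_s: 12.02
eef_pos: [0.5126, -0.141, 0.0226]
eef_rot: [-0.0, 0.764, 0.646, -0.0]
wrist_force: [0.3, -1.6, 0.4]
opening: -0.0
grasp_force: 0.7
```

Emit:
carry_out:
  plan:
    - [[0.0003,0.002,0,0,0,0,0],[0.0007,0.004,0,0,0,0,0],[0.001,0.006,0,0,0,0,0],[0.0015,0.009,0,0,0,0,0],[0.002,0.012,0,0,0,0,0]]

```text
time_s: 12.43
eef_pos: [0.5144, -0.1305, 0.0226]
eef_rot: [-0.0, 0.764, 0.645, -0.0]
wrist_force: [-0.6, -2.4, 0.5]
opening: 0.001
grasp_force: 0.7
```

```bash
python3 -c "
from h import *
state()"
```

```text
t 12.43 tcp [ 0.5144 -0.1305  0.0226] case [-0.0008 -0.1904] yaw(toolY) deg -9.66 z [-0.001  0.    -1.   ] F [-0.6 -2.4  0.5] open 0.0 q [-0.47  0.37  1.85 -0.    0.92 -0.3 ]
```

Still about 6 mm short, so I'll creep on until the force rises.

Emit:
carry_out:
  plan:
    - [[0,0.001,0,0,0,0,0],[0.0003,0.002,0,0,0,0,0],[0.0005,0.003,0,0,0,0,0],[0.0007,0.004,0,0,0,0,0],[0.0007,0.004,0,0,0,0,0]]

```text
time_s: 12.85
eef_pos: [0.5154, -0.1262, 0.0227]
eef_rot: [-0.0, 0.764, 0.645, 0.0]
wrist_force: [-0.7, 0.3, 0.2]
opening: 0.001
grasp_force: 0.0
```

Emit:
carry_out:
  plan:
    - [[0,0.001,0,0,0,0,0],[0.0003,0.002,0,0,0,0,0],[0.0003,0.002,0,0,0,0,0],[0.0005,0.003,0,0,0,0,0],[0.0005,0.003,0,0,0,0,0]]

```text
time_s: 13.27
eef_pos: [0.516, -0.1233, 0.0228]
eef_rot: [0.0, 0.764, 0.645, 0.0]
wrist_force: [-1.5, -1.5, -0.8]
opening: -0.001
grasp_force: 0.3
```

Emit:
carry_out:
  plan:
    - [[0,0.001,0,0,0,0,0],[0,0.001,0,0,0,0,0],[0.0003,0.002,0,0,0,0,0],[0.0003,0.002,0,0,0,0,0],[0.0003,0.002,0,0,0,0,0]]

```text
time_s: 13.68
eef_pos: [0.5162, -0.1219, 0.0229]
eef_rot: [0.0, 0.764, 0.645, -0.0]
wrist_force: [-1.1, -4.2, 0.4]
opening: -0.002
grasp_force: 2.2
```

```bash
python3 -c "
from h import *
state()"
```

```text
t 13.68 tcp [ 0.5162 -0.1219  0.0229] case [-0.0005 -0.1817] yaw(toolY) deg -9.62 z [-0.    -0.001 -1.   ] F [-1.1 -4.2  0.4] open -0.0 q [-0.46  0.37  1.85 -0.    0.92 -0.29]
```

Emit:
carry_out:
  plan:
    - [[0,0.001,0,0,0,0,0],[0,0.001,0,0,0,0,0],[0.0003,0.002,0,0,0,0,0],[0.0003,0.002,0,0,0,0,0],[0.0003,0.002,0,0,0,0,0]]

```text
time_s: 14.1
eef_pos: [0.5163, -0.1218, 0.0229]
eef_rot: [0.001, 0.764, 0.645, -0.001]
wrist_force: [-4.1, -13.1, -1.5]
opening: -0.001
grasp_force: 6.6
```

The tool stopped advancing and the force rose to 13 N, so the drawer is at its stop. Backing off and lifting clear.

Emit:
carry_out:
  plan:
    - [[-0.001,-0.006,0,0,0,0,0],[-0.003,-0.018,0,0,0,0,0],[-0.006,-0.036,0,0,0,0,0],[-0.009,-0.054,0,0,0,0,0],[-0.01,-0.06,0,0,0,0,0]]

```text
time_s: 14.52
eef_pos: [0.5066, -0.1816, 0.023]
eef_rot: [0.0, 0.764, 0.645, 0.0]
wrist_force: [0.2, 0.6, -0.2]
opening: 0.002
grasp_force: 0.0
```

Emit:
carry_out:
  plan:
    - [[0,0,0.02,0,0,0,0],[0,0,0.055,0,0,0,0],[0,0,0.095,0,0,0,0],[0,0,0.13,0,0,0,0],[0,0,0.15,0,0,0,0]]

```text
time_s: 14.93
eef_pos: [0.5081, -0.18, 0.1773]
eef_rot: [0.002, 0.764, 0.645, 0.001]
wrist_force: [0.5, -1.5, 0.1]
opening: -0.002
grasp_force: 0.0
```

```bash
python3 - <<'E'
from h import *
state()
c=camera("top");d=camera("side");P=pts(c);cs=case(P)
q=P[138:174,232:268].reshape(-1,3);q=q[q[:,2]>.1];print("mug",q.min(0).round(3),q.max(0).round(3))
q=P[248:285,395:435].reshape(-1,3);q=q[q[:,2]>.04];print("candle",q.min(0).round(3),q.max(0).round(3))
Q=pts(d);k=case(Q);m=(abs(k[...,0])<.13)&(abs(k[...,0])>.03)&(k[...,1]<-.12)&(k[...,1]>-.25)&(Q[...,2]>.02)&(Q[...,2]<.04);print("front y",np.percentile(k[m][:,1],[5,50,95]).round(4))
a=c["pixels"][110:270,200:400,::-1];b=d["pixels"][130:270,230:410,::-1]
cv2.imwrite("pics/end.png",np.hstack([cv2.resize(a,(400,320)),cv2.resize(b,(400,320))]))
E
```

```text
t 14.93 tcp [ 0.5081 -0.18    0.1773] case [ 0.0013 -0.2403] yaw(toolY) deg -9.63 z [ 0.005 -0.002 -1.   ] F [ 0.5 -1.5  0.1] open -0.0 q [-0.56  0.15  1.75  0.    1.23 -0.39]
mug [0.579 0.111 0.1  ] [0.65  0.183 0.136]
candle [ 0.292 -0.31   0.04 ] [ 0.358 -0.136  0.583]
front y [-0.1524 -0.1494 -0.1467]
```

View pics/end.png

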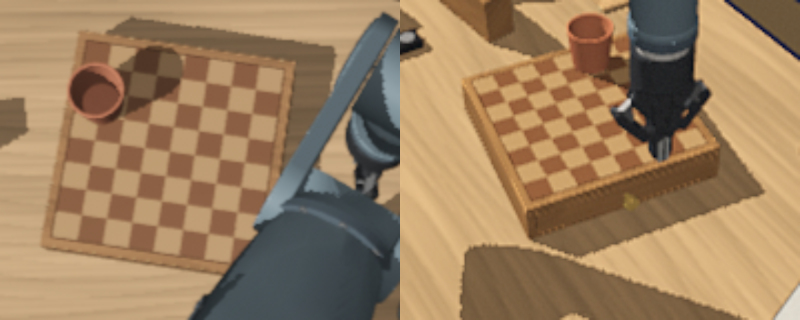

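The board is empty except for the mug, which is still in place (left half, about (97,90)). The drawer front is flush with the case (right half, about (625,200)), and the arm is clear.

```bash
python3 -c "
from bench import hand_in
print(hand_in())"
```

```text
the job is handed in; nothing more can be done
None
```

I swept all four draughtsmen into the drawer and pushed it fully shut at about 14 s; the mug is where it was, nothing else on the table was touched, and the job is handed in.

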